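# Close up the board test box

## Robot

A 7-joint arm with a two-finger parallel gripper is mounted at the origin on the work surface. World frame = base frame: x ahead of the robot, y to its left, z up, the work surface at z = 0. Lengths are in mm, angles in rad, forces in N, time in s.
With the tool pointing down it reaches from about 400 to 875 mm from the base axis. Payload 4.4 kg.
Tool frame: the origin (TCP) lies at the very end of the fingers, on their centre line; the grasp point (between the pads) lies 19 mm behind it; z points along the fingers, y is the line along which they close (so a half turn about z gives the same grasp; the last joint's range is limited). The gripper opens to 85 mm and grips with 20 to 120 N. Pads are 22 mm wide; open, the fingers measure 114 mm over their backs; the gripper's body (76 mm by 85 mm) begins 54 mm behind the grasp point. The pads swing forward as they close: fully open they stand 13 mm farther back than shut.
Start: joints at [-1.248, 0.628, 0.038, 1.517, -0.027, 0.996, -0.02], TCP at [246.379, 601.511, 231.313] pointing down, gripper open.
Joint ranges: [-3.06, 3.06], [-0.37, 2.12], [-1.25, 1.32], [0.18, 2.47], [-1.1, 4.24], [0.23, 1.98], [-2.94, 2.94]. Speed limits (rad/s): [2.57, 2.57, 3.14, 3.14, 3.14, 3.14, 3.14].

## Interface

Orientations are given as [roll, pitch, yaw] about the fixed x, y, z axes, in that order (R = Rz(yaw) Ry(pitch) Rx(roll)).
In Python, from cell import status, get_image, ctrl, models gives the robot as it stands.
- The arm moves only by the shell command python3 -m handwheel 'ROWS' [OPENING]. ROWS is JSON, a list of rows, each an object with "delta_pos": the shift along the world's x, y, z in cm, a list of three; "yaw": the turn about the world's z in rad. A call has 1 to 10 rows; each row shifts and turns the commanded pose from where the row before left it; what a row does not reach is not made up. A row lasts 1/12 s, in which the tool goes at most 41.7 mm and 7.16 degrees, less where a joint would pass 70% of its speed; a pose out of reach is approached as far as the arm can. A call is refused whole if a number of a shift passes 4.17 or a number of a turn 0.125, either way. A call with a gripper value outside its range is refused whole. OPENING is the opening, from -1 (shut) to 1 (fully open), set as the call begins (- or left out, the last holds). The fingers move at their own pace and stop on an object; the grip force is fixed at half the most. Time passes only in rows, so rows that do not move let the fingers close. It gives the time, the measured TCP pose, the force, the opening and the grip force at its end, in the units of the state.
- status.read_state(): the state, without advancing time (a new reading comes with each control period).
- get_image(name): name is "scene" or "top"; returns a dict with "color" (400x640x3 uint8, red, green, blue), "z_map" (400x640 float32, mm along the optical axis (not along the pixel's ray), 0 where there is no reading), "fx", "fy", "cx", "cy" (pixels), "position" and "rotation" of the camera in the world. Camera axes: x right, y up, looking along -z (the intrinsics and any distortion apply to the point x, -y, -z); pixel columns grow to the right and rows downward; lengths in mm; the calibration is good to about 2 mm. A picture is of the moment at which its call begins.
- ctrl.finish_job(): hands the job in; it is judged then, once.
Trained networks look in a picture, given as the dict that the camera call returned (one of the last four; its "shot" number tells which), for a name from the list of things; names that differ only in an ending like _2 or _b are one class to them, and where a whole thing is asked for, a point or a joint stands for the part that bears it (a point fixed in the world has none). Each returns a list of dicts, best first, with "score" (0 to 1); they miss things now and then, are a little off and sometimes report something else, mostly with a low value. They report only what shows in the picture. A call takes as long as a camera call. They do not tell look-alikes from the thing itself.
- models.boxes_of(picture, name): "rect" ([left, top, right, bottom] in pixels, round what is visible of it).
The state is a dict: "clock": time; "qpos": joint angles; "qd": joint speeds; "tau": joint torques, N m; "eef_pos": TCP position; "tool_rot": TCP orientation; "force": force on the tool from outside, world axes, zero at the start; "torque": the same for the moment, N m; "width": finger opening in mm; "gripper_force": force on a finger pad.
Only numpy, scipy, OpenCV 4.12 (cv2) and the standard library are available. Lean on these libraries where they do the work, as an engineer would, in place of code of your own. Each camera call takes 0.05 s, during which the arm holds its last target. There are 200 camera calls.

## Task

A white test box on the bench has its board tray pulled out at the front and its lid standing half open. With the fingertips, first push the tray fully home while the lid is still up, then push the lid down until it is fully shut, without slamming either. Leave the circuit board lying in the tray untouched, and do not disturb the jar, the heat sink or the screwdriver; nothing needs to be gripped or lifted.

Things in the scene. Friction and masses are not known exactly. Their poses are not given: they have to be found in the camera images.
- test_box: White test box fixed to the bench, 170 (x) x 120 (y) x 85 mm high, walls 6 mm, open at the front and the top. Origin: centre of its underside, on the bench. Its x axis points from its front to its back (the front faces the robot, turned up to 35 degrees), y along its width, z up. The yaw of this frame is the yaw of tray and lid.
- tray (a joint): How far the tray is pulled out of the box's front, m: 0 = fully home (front panel against the box, at a stop), at the start 0.03 to 0.07; stop at 0.11. It slides along the box's x axis (out = -x). It stays where it is left; pushing takes about 3 N (friction 2.5 N plus 6 N per m/s).
- tray_front (a point): Middle of the outer face of the tray's flat upright grey front panel, 120 wide (y) x 75 mm high x 10 thick; the panel's lower edge is 6 mm and its upper edge 81 mm above the bench (this point: 43.5 mm). Axes as the box's. No handle; the sockets on it are flush. With the tray home it lies 95 mm in front (-x) of the box's origin.
- tray_floor (a point): Centre of the tray's inner floor, 13 mm above the bench; axes as the box's. The tray bay behind the front panel is 148 (x) x 92 (y) mm inside, with 22 mm high thin walls. The board lies on it.
- lid (a joint): Opening angle of the lid, rad: 0 = shut, lying level on the box top; at the start 0.85 to 1.12; stop at 1.6. A stiff hinge: the lid stays at whatever angle it is left and takes about 1 to 3 N at the free edge to push down; at 0 it meets a stop.
- lid_hinge (a point): Middle of the lid's hinge line, at the lid's underside, on the far (+x) top edge of the box, 85 mm from the box's origin along x, 85.5 mm above the bench. The hinge line runs along the box's y axis. The point turns with the lid.
- lid_edge (a point): Middle of the lid's free (robot-side) edge, at its upper (outer) surface. The lid is a flat grey plate, 180 mm from hinge to edge, 120 wide, 6 mm thick; when it stands open the outer surface faces up and away from the robot, and the free edge is the highest part. When shut the upper surface is 91.5 mm above the bench. The point turns with the lid.
- board: Loose white circuit board, 80 x 70 mm, 26 mm high over two grey block coils, on four 6 mm feet, about 90 g, lying in the tray with its long side across it. Origin: centre of its underside. Not to be touched.
- jar: Small jar with a white cap, 48 mm across, 65 mm high, standing on the bench beside the box. Origin: centre of its underside. Bystander.
- heat_sink: Finned aluminium heat sink, 50 x 50 x 30 mm, on the bench beside the box. Origin: centre of its underside. Bystander.
- screwdriver: Screwdriver about 160 mm long lying on the bench to the front right of the box, seen from the robot. Origin near its middle. Bystander.
Not all that is in view belongs to the job. Of the things that look like the test_box, the middle-sized one is meant.

How it is judged:
By the outcome, as a careful person would: the job done as asked, in the order asked, and still so for the second after the job is handed in, with the robot touching nothing.
It also fails if it takes over 45 s, if anything falls off the work surface, if the arm or the gripper's body presses on something with over 40 N, if the wrist force passes 120 N, or if a joint passes its speed limit or range.

## Working session

There is one attempt and no reset: what is moved stays moved. The work goes in short steps, Python scripts to look and compute and a shell command to move; the robot and the scene stay as the last step left them, time stands still between calls to the robot, and variables do not carry over. Pictures are saved under pics/ and viewed, at most 10 in all, crops included, and the job is handed in when it is done.

```bash
mkdir -p pics; cat > h.py <<'E'
import numpy as np,cv2
from cell import status,get_image,ctrl,models
def pts(p):
    z=p["z_map"];v,u=np.mgrid[0:z.shape[0],0:z.shape[1]]
    c=np.stack([(u-p["cx"])/p["fx"]*z,-(v-p["cy"])/p["fy"]*z,-z],-1)
    R=np.array(p["rotation"])
    W=c@R.T+np.array(p["position"]); W[z==0]=np.nan
    return W
E
python3 - <<'E'
from h import *
P={}
for n in("scene","top"):
    p=get_image(n);P[n]=p;cv2.imwrite(f"pics/{n}0.png",p["color"][...,::-1])
    print(n,p["position"],np.shape(p["rotation"]),[k for k in p])
    W=pts(p);np.save(n+"0.npy",W)
    for o in("test_box","tray","lid","board","jar","heat_sink","screwdriver"):
        print(o,[(np.round(d["rect"]).astype(int).tolist(),round(d["score"],2)) for d in models.boxes_of(p,o)])
E
```

```text
scene [919.25756441 636.49022025 938.08222459] (3,) ['color', 'z_map', 'fx', 'fy', 'cx', 'cy', 'position', 'rotation', 'shot']Traceback (most recent call last):
  File "<stdin>", line 6, in <module>
  File "h.py", line 7, in pts
    W=c@R.T+np.array(p["position"]); W[z==0]=np.nan
      ~~~~~^~~~~~~~~~~~~~~~~~~~~~~~
ValueError: operands could not be broadcast together with shapes (400,640) (3,)
```

```bash
sed -i 's/R=np.array(p\["rotation"\])/R=Rotation.from_euler("xyz",p["rotation"]).as_matrix()/; 1a from scipy.spatial.transform import Rotation' h.py
python3 - <<'E'
from h import *
ims=[]
for n in("scene","top"):
    p=get_image(n);ims.append(p["color"][...,::-1]);cv2.imwrite(f"pics/{n}0.png",p["color"][...,::-1])
    print(n,p["position"],p["rotation"])
    W=pts(p);np.save(n+"0.npy",W)
    for o in("test_box","tray","lid","board","jar","heat_sink","screwdriver"):
        print(o,[(np.round(d["rect"]).astype(int).tolist(),round(d["score"],2)) for d in models.boxes_of(p,o)])
E
```

```text
scene [919.25756441 636.49022025 938.08222459] [0.66597144 0.0059861  2.55784425]
test_box [([241, 135, 339, 242], 0.95), ([286, 237, 351, 308], 0.72), ([370, 199, 513, 338], 0.62)]
tray [([281, 146, 341, 214], 0.77)]
lid [([376, 200, 512, 318], 0.88), ([289, 241, 352, 296], 0.79), ([239, 136, 296, 225], 0.75)]
board [([284, 179, 311, 209], 0.91)]
jar [([332, 210, 350, 240], 0.63), ([284, 142, 340, 212], 0.21)]
heat_sink [([227, 165, 244, 190], 0.62), ([265, 124, 281, 144], 0.35)]
screwdriver []
top [502.07080585  56.57049519 977.65025312] [ 0.07603411 -0.01629894 -1.57892576]
test_box [([145, 194, 237, 312], 0.85), ([304, 129, 384, 244], 0.81), ([234, 136, 275, 194], 0.74), ([321, 170, 384, 243], 0.62)]
tray [([319, 169, 379, 245], 0.81), ([246, 182, 276, 192], 0.62)]
lid [([140, 198, 225, 311], 0.93), ([233, 132, 272, 189], 0.86), ([307, 134, 371, 170], 0.8)]
board [([329, 179, 366, 214], 0.88)]
jar [([277, 199, 296, 220], 0.85)]
heat_sink [([384, 147, 406, 170], 0.84)]
screwdriver [([410, 180, 449, 233], 0.9)]
```

View pics/scene0.png

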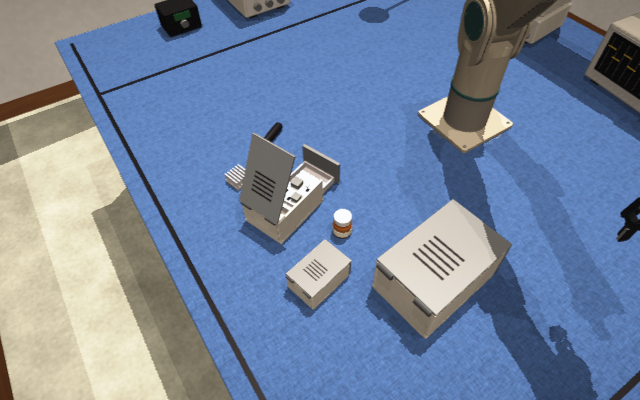

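View pics/top0.png

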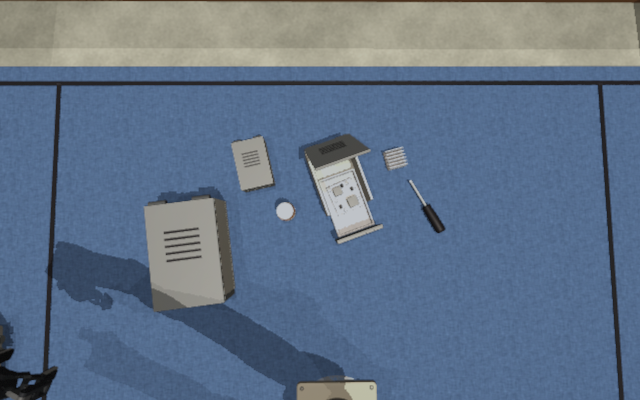

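The candidates in the top view are the large closed box (188,250), the small closed box (253,163) and the open one (343,190). The open one is mid-sized and has its tray out and lid up, so it fits the description. Next I measure it and confirm in a crop.

```bash
python3 - <<'E'
from h import *
W=np.load("top0.npy");im=cv2.imread("pics/top0.png")
cv2.imwrite("pics/crop1.png",cv2.resize(im[115:255,260:460],None,fx=4,fy=4,interpolation=cv2.INTER_CUBIC))
def sub(l,t,r,b):
    q=W[t:b,l:r].reshape(-1,3);return q[~np.isnan(q[:,0])]
print("bench",np.nanmedian(W[330:350,250:300,2]), "sizes:")
for n,r in dict(large=(145,194,237,312),small=(232,134,276,194)).items():
    q=sub(*r);m=q[:,2];h=np.percentile(m,60);t=q[abs(m-h)<8];print(n,h,cv2.minAreaRect(t[:,:2].astype(np.float32)))
q=sub(325,212,392,250);f=q[(q[:,2]>70)&(q[:,2]<92)]
print("panel",len(f),np.median(f[:,2]),cv2.minAreaRect(f[:,:2].astype(np.float32)))
q=sub(304,165,384,225);f=q[(q[:,2]>77)&(q[:,2]<95)]
print("rim",len(f),np.median(f[:,2]),cv2.minAreaRect(f[:,:2].astype(np.float32)))
# lid plane, from scene (outer) and top
for n,r in(("top",(300,128,374,172)),("scene",(236,130,298,225))):
    V=np.load(n+"0.npy");q=V[r[1]:r[3],r[0]:r[2]].reshape(-1,3);q=q[q[:,2]>100]
    for _ in range(6):
        c=q.mean(0);nn=np.linalg.svd(q-c)[2][2] if False else np.linalg.svd(q-c,full_matrices=False)[2][2]
        d=(q-c)@nn;k=abs(d)<max(3,1.5*np.std(d));q=q[k]
    nn*=np.sign(nn[2]);print(n,len(q),c,nn,"angle",np.arccos(nn[2]),"yaw",np.arctan2(nn[1],nn[0]),"zmax",q[:,2].max(),"std",d.std())
    t=q[q[:,2]>q[:,2].max()-12];print(" top edge mean",t.mean(0))
for n,r in dict(jar=(277,199,296,220),hs=(384,147,406,170),sd=(410,180,449,233)).items():
    q=sub(*r);q=q[q[:,2]>12];print(n,q.min(0).round(),q.max(0).round())
E
```

```text
bench -0.36632859836856824 sizes:
large 123.90732249845303 ((447.0159912109375, 357.91412353515625), (254.08004760742188, 165.0716552734375), 6.891200065612793)
small 62.00852476258892 ((668.2742919921875, 211.50987243652344), (129.60400390625, 83.00955963134766), 12.649727821350098)
panel 213 80.02174206904056 ((518.3590698242188, -47.30443572998047), (81.60334014892578, 119.99847412109375), 19.07095718383789)
rim 240 84.1851940766021 ((580.92822265625, -25.441116333007812), (198.36602783203125, 120.04702758789062), 19.495765686035156)
top 1200 [669.09840355   6.58071807 186.81475234] [0.84363048 0.29766037 0.44686231] angle 1.1075414253559361 yaw 0.33919609777587545 zmax 251.66450363075467 std 0.6348089255578689
 top edge mean [640.81845497  -4.63652641 246.52035126]
scene 2916 [673.05163654  11.98674519 179.42156908] [0.84509024 0.2990874  0.44313567] angle 1.1117028061957626 yaw 0.3401554500907323 zmax 252.4719574347355 std 1.2476106939551237
 top edge mean [641.91264656   1.28659668 246.2205975 ]
jar [522. 104.  12.] [567. 147.  69.]
hs [ 655. -192.   12.] [ 712. -135.   34.]
sd [ 485. -294.   12.] [ 625. -204.   29.]
```

View pics/crop1.png

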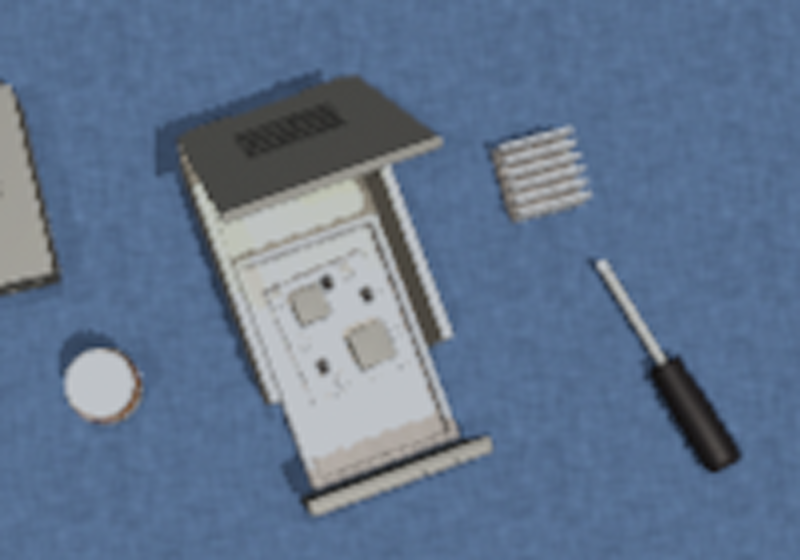

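The crop shows the open box, with the panel's front edge from about (312,510) to (490,445). It measures 120 mm wide, against 165 and 83 mm for the other two, so it is the middle one. Now the panel position and the tool orientation.

```bash
cat >> h.py <<'E'
YAW=.340;U=np.array([np.cos(YAW),np.sin(YAW)]);V=np.array([-U[1],U[0]])
E
python3 - <<'E'
from h import *
W=np.load("top0.npy")
q=W[205:250,325:392].reshape(-1,3);q=q[(q[:,2]>70)&(q[:,2]<90)]
u=q[:,:2]@U;v=q[:,:2]@V
h,e=np.histogram(u,np.arange(410,530,3));print(list(zip(e.astype(int),h)))
m=u<np.percentile(u,5)+14;print("panel u",np.percentile(u[m],[1,5,50,95,99]),"v",np.percentile(v[m],[1,99]),np.polyfit(v[m],u[m],1))
q=W[165:225,304:384].reshape(-1,3);q=q[(q[:,2]>80)&(q[:,2]<90)];u=q[:,:2]@U;v=q[:,:2]@V;print("rim v",np.percentile(v,[1,99]),"u",np.percentile(u,[1,99]))
print(status.read_state())
E
```

```text
[(np.int64(410), np.int64(0)), (np.int64(413), np.int64(0)), (np.int64(416), np.int64(0)), (np.int64(419), np.int64(0)), (np.int64(422), np.int64(0)), (np.int64(425), np.int64(0)), (np.int64(428), np.int64(0)), (np.int64(431), np.int64(33)), (np.int64(434), np.int64(58)), (np.int64(437), np.int64(59)), (np.int64(440), np.int64(55)), (np.int64(443), np.int64(0)), (np.int64(446), np.int64(0)), (np.int64(449), np.int64(0)), (np.int64(452), np.int64(0)), (np.int64(455), np.int64(0)), (np.int64(458), np.int64(0)), (np.int64(461), np.int64(0)), (np.int64(464), np.int64(0)), (np.int64(467), np.int64(0)), (np.int64(470), np.int64(0)), (np.int64(473), np.int64(0)), (np.int64(476), np.int64(0)), (np.int64(479), np.int64(0)), (np.int64(482), np.int64(0)), (np.int64(485), np.int64(0)), (np.int64(488), np.int64(0)), (np.int64(491), np.int64(0)), (np.int64(494), np.int64(0)), (np.int64(497), np.int64(0)), (np.int64(500), np.int64(0)), (np.int64(503), np.int64(0)), (np.int64(506), np.int64(2)), (np.int64(509), np.int64(3)), (np.int64(512), np.int64(3)), (np.int64(515), np.int64(3)), (np.int64(518),
[... 289 characters left out ...]
 0.85, 'qpos': array([-1.24780005,  0.62837003,  0.03847206,  1.51739855, -0.0269761 ,
        0.9963004 , -0.0200223 ]), 'qd': array([ 1.79579396e-04,  8.80715933e-04, -1.09839958e-04,  5.92254652e-04,
        8.67895187e-04, -9.95003892e-05,  1.33101578e-03]), 'tau': array([-3.86552965e-04, -5.63237214e+01,  1.22541904e+00, -1.93780428e+01,
        1.09107819e-02,  1.48352035e-03, -3.68192559e-06]), 'eef_pos': array([246.37114984, 601.51782156, 231.33281814]), 'tool_rot': array([ 3.14155219e+00, -3.48809596e-05,  2.75278469e+00]), 'force': array([0.19931253, 0.05329957, 0.0830295 ]), 'torque': array([ 0.02732816,  0.00111728, -0.00869627]), 'gripper_force': 0.0, 'width': 85.40086406849586}
```

```bash
python3 -m handwheel '[{"delta_pos":[1.4,-3.0,0],"yaw":0.073},{"delta_pos":[1.4,-3.4,0],"yaw":0.073},{"delta_pos":[1.4,-3.4,0],"yaw":0.073},{"delta_pos":[1.4,-3.4,0],"yaw":0.073},{"delta_pos":[1.4,-3.4,0],"yaw":0.073},{"delta_pos":[1.4,-3.4,0],"yaw":0.073},{"delta_pos":[1.4,-3.4,0],"yaw":0.073},{"delta_pos":[1.4,-3.4,0],"yaw":0.073},{"delta_pos":[1.4,-3.4,0],"yaw":0.073},{"delta_pos":[1.4,-3.4,0],"yaw":0.072}]' -1
python3 -m handwheel '[{"delta_pos":[0.6,-3.4,0],"yaw":0},{"delta_pos":[0.6,-3.4,0],"yaw":0},{"delta_pos":[0.6,-3.4,0],"yaw":0},{"delta_pos":[0.6,-3.4,0],"yaw":0},{"delta_pos":[0.6,-3.4,0],"yaw":0},{"delta_pos":[0.6,-3.4,0],"yaw":0},{"delta_pos":[0.6,-3.4,0],"yaw":0},{"delta_pos":[0.6,-3.4,0],"yaw":0},{"delta_pos":[0.6,-3.4,0],"yaw":0},{"delta_pos":[0,0,0],"yaw":0}]' -1
```

```text
clock: 1.68
eef_pos: [386.9, 263.9, 231.6]
tool_rot: [3.142, 0.001, -2.798]
force: [0.3, 0.4, -0.3]
width: 0.2
gripper_force: 0.0
clock: 2.52
eef_pos: [441.4, -48.0, 231.6]
tool_rot: [-3.137, 0.0, -2.812]
force: [-0.5, 0.2, -0.5]
width: -0.0
gripper_force: 0.0
```

```bash
python3 -m handwheel '[{"delta_pos":[0,-1.6,-1.5],"yaw":0},{"delta_pos":[0,-1.6,-2.5],"yaw":0},{"delta_pos":[0,0,-3],"yaw":0},{"delta_pos":[0,0,-3],"yaw":0},{"delta_pos":[0,0,-3],"yaw":0},{"delta_pos":[0,0,-3],"yaw":0},{"delta_pos":[0,0,-2],"yaw":0},{"delta_pos":[0,0,-1],"yaw":0},{"delta_pos":[0,0,0],"yaw":0},{"delta_pos":[0,0,0],"yaw":0}]' -1
python3 - <<'E'
from h import *
p=get_image("top");cv2.imwrite("pics/top2.png",cv2.resize(p["color"][115:275,260:460,::-1],None,fx=3,fy=3))
s=status.read_state();e=s["eef_pos"];print(s["clock"],e,e[:2]@U,e[:2]@V,s["force"],s["qpos"])
E
```

```text
clock: 3.35
eef_pos: [440.8, -72.3, 41.4]
tool_rot: [3.141, -0.0, -2.801]
force: [0.7, -0.5, -0.3]
width: 0.0
gripper_force: 0.0
3.4 [441.39747776 -72.50161753  42.05193911] 391.95117790628814 -215.5515995249642 [-0.32542943 -0.11045669  0.23145945] [ 0.14476561  0.6986017  -0.06483027  2.21350621  0.17998761  0.23316574
  1.83089707]
```

View pics/top2.png

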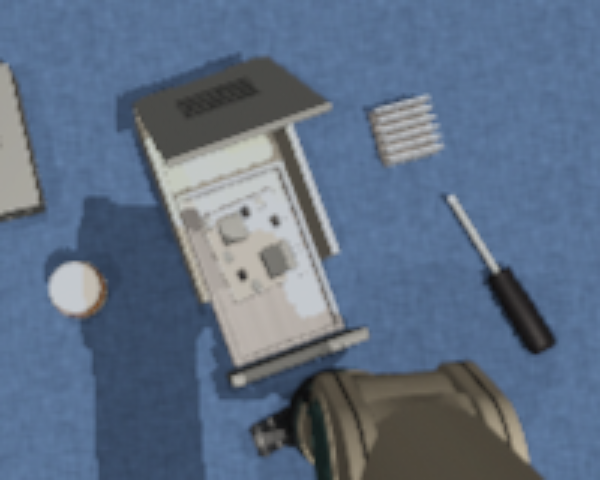

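The picture shows the gripper in front of the panel, at about (300,420), with the tray and board unchanged.

```bash
python3 -m handwheel '[{"delta_pos":[0.34,0.08,0],"yaw":0.005},{"delta_pos":[0.34,0.08,0],"yaw":0},{"delta_pos":[0.28,0.1,0],"yaw":0},{"delta_pos":[0.28,0.1,0],"yaw":0},{"delta_pos":[0.19,0.07,0],"yaw":0},{"delta_pos":[0.19,0.07,0],"yaw":0},{"delta_pos":[0.19,0.07,0],"yaw":0},{"delta_pos":[0.19,0.07,0],"yaw":0},{"delta_pos":[0.19,0.07,0],"yaw":0},{"delta_pos":[0.19,0.07,0],"yaw":0}]' -1
python3 -m handwheel '[{"delta_pos":[0.19,0.07,0],"yaw":0},{"delta_pos":[0.19,0.07,0],"yaw":0},{"delta_pos":[0.19,0.07,0],"yaw":0},{"delta_pos":[0.19,0.07,0],"yaw":0},{"delta_pos":[0.19,0.07,0],"yaw":0},{"delta_pos":[0.19,0.07,0],"yaw":0},{"delta_pos":[0.19,0.07,0],"yaw":0},{"delta_pos":[0.19,0.07,0],"yaw":0},{"delta_pos":[0.19,0.07,0],"yaw":0},{"delta_pos":[0.19,0.07,0],"yaw":0}]' -1
python3 -c "
from h import *
s=status.read_state();e=s['eef_pos'];print(e,e[:2]@U,e[:2]@V,s['force'])"
```

```text
clock: 4.23
eef_pos: [464.5, -64.7, 41.6]
tool_rot: [3.141, -0.001, -2.796]
force: [0.2, 0.5, -0.3]
width: -0.1
gripper_force: 0.0
clock: 5.07
eef_pos: [483.5, -57.8, 41.6]
tool_rot: [3.141, -0.001, -2.797]
force: [-3.4, -0.7, -0.1]
width: 0.1
gripper_force: 0.0
[483.50479967 -57.78901986  41.56145377] 436.55451350345106 -215.72347777204808 [-3.37049856 -0.65398661 -0.12022559]
```

```bash
python3 -m handwheel '[{"delta_pos":[0.28,0.1,0],"yaw":0},{"delta_pos":[0.28,0.1,0],"yaw":0},{"delta_pos":[0.28,0.1,0],"yaw":0},{"delta_pos":[0.28,0.1,0],"yaw":0},{"delta_pos":[0.28,0.1,0],"yaw":0},{"delta_pos":[0.28,0.1,0],"yaw":0},{"delta_pos":[0.28,0.1,0],"yaw":0},{"delta_pos":[0.28,0.1,0],"yaw":0},{"delta_pos":[0.28,0.1,0],"yaw":0},{"delta_pos":[0.19,0.07,0],"yaw":0}]' -1
python3 -m handwheel '[{"delta_pos":[0.14,0.05,0],"yaw":0},{"delta_pos":[0.14,0.05,0],"yaw":0},{"delta_pos":[0.14,0.05,0],"yaw":0},{"delta_pos":[0.14,0.05,0],"yaw":0},{"delta_pos":[0.14,0.05,0],"yaw":0},{"delta_pos":[0.14,0.05,0],"yaw":0},{"delta_pos":[0.14,0.05,0],"yaw":0},{"delta_pos":[0.1,0.03,0],"yaw":0},{"delta_pos":[0.1,0.03,0],"yaw":0},{"delta_pos":[0,0,0],"yaw":0}]' -1
python3 -c "
from h import *
s=status.read_state();e=s['eef_pos'];print(e,e[:2]@U,e[:2]@V,s['force'])"
```

```text
clock: 5.9
eef_pos: [511.0, -47.8, 41.6]
tool_rot: [3.141, -0.0, -2.796]
force: [-2.1, -0.8, 0.5]
width: -0.1
gripper_force: 0.0
clock: 6.73
eef_pos: [522.7, -43.7, 41.6]
tool_rot: [3.141, 0.0, -2.796]
force: [-2.1, -0.8, -0.5]
width: -0.1
gripper_force: 0.0
[522.70757375 -43.69855538  41.63360537] 478.2120996988318 -215.51324576980804 [-2.09102429 -0.79067186 -0.46985244]
```

Now small 1 mm steps until the stop shows in the force.

```bash
for i in 1; do python3 -m handwheel '[{"delta_pos":[0.1,0.03,0],"yaw":0},{"delta_pos":[0.1,0.03,0],"yaw":0},{"delta_pos":[0.1,0.04,0],"yaw":0},{"delta_pos":[0.1,0.03,0],"yaw":0},{"delta_pos":[0.1,0.03,0],"yaw":0}]' -1; done
python3 -m handwheel '[{"delta_pos":[0.1,0.03,0],"yaw":0},{"delta_pos":[0.1,0.04,0],"yaw":0},{"delta_pos":[0.1,0.03,0],"yaw":0}]' -1
python3 -c "
from h import *
s=status.read_state();e=s['eef_pos'];print(e,e[:2]@U,e[:2]@V,s['force'])"
```

```text
clock: 7.15
eef_pos: [527.4, -42.1, 41.6]
tool_rot: [3.141, -0.001, -2.796]
force: [-3.0, 0.3, 0.4]
width: -0.1
gripper_force: 0.0
clock: 7.4
eef_pos: [529.3, -41.4, 41.5]
tool_rot: [3.141, -0.003, -2.796]
force: [-5.7, -1.3, 2.3]
width: 0.4
gripper_force: 0.0
[529.27238539 -41.43818113  41.51479123] 485.1549121346885 -215.5715473513075 [-5.74016221 -1.34624678  2.30941988]
```

```bash
python3 -m handwheel '[{"delta_pos":[0.05,0.02,0],"yaw":0},{"delta_pos":[0.05,0.02,0],"yaw":0},{"delta_pos":[0,0,0],"yaw":0}]' -1
python3 -m handwheel '[{"delta_pos":[0.05,0.02,0],"yaw":0},{"delta_pos":[0.05,0.02,0],"yaw":0},{"delta_pos":[0,0,0],"yaw":0}]' -1
python3 -c "
from h import *
s=status.read_state();e=s['eef_pos'];print(e,e[:2]@U,e[:2]@V,s['force'])"
```

```text
clock: 7.65
eef_pos: [529.2, -41.6, 41.4]
tool_rot: [3.141, -0.005, -2.797]
force: [-6.1, -1.8, 2.6]
width: 0.4
gripper_force: 0.0
clock: 7.9
eef_pos: [529.2, -41.6, 41.3]
tool_rot: [3.141, -0.007, -2.797]
force: [-7.4, -3.0, 2.7]
width: -0.0
gripper_force: 0.0
[529.21665571 -41.61846712  41.32942563] 485.0422496648748 -215.72292767799647 [-7.40233875 -2.97422596  2.74741445]
```

The tray is at its stop: the force rises from 6 to 8 N with no further motion. I back off, rise and re-measure.

```bash
python3 -m handwheel '[{"delta_pos":[-0.3,-0.1,0],"yaw":0},{"delta_pos":[-0.9,-0.3,0],"yaw":0},{"delta_pos":[-1.9,-0.7,0],"yaw":0},{"delta_pos":[-1,-0.3,2],"yaw":0},{"delta_pos":[0,0,3],"yaw":0},{"delta_pos":[0,0,3.5],"yaw":0},{"delta_pos":[0,0,3.5],"yaw":0},{"delta_pos":[0,0,3.5],"yaw":0},{"delta_pos":[0,0,3.5],"yaw":0},{"delta_pos":[0,0,3.5],"yaw":0}]' -1
python3 -m handwheel '[{"delta_pos":[0,0,2.5],"yaw":0},{"delta_pos":[0,0,0],"yaw":0},{"delta_pos":[0,0,0],"yaw":0}]' -1
python3 - <<'E'
from h import *
for n in("top","scene"):
    p=get_image(n);cv2.imwrite(f"pics/{n}3.png",p["color"][...,::-1]);W=pts(p)
    b=(290,120,390,172) if n=="top" else (236,130,298,225)
    q=W[b[1]:b[3],b[0]:b[2]].reshape(-1,3);q=q[(q[:,2]>95)];u=q[:,:2]@U;v=q[:,:2]@V
    k=(abs(v+217)<50)&(u>560)&(u<720);u,z=u[k],q[k,2]
    for a in range(100,256,15):
        s=(z>=a)&(z<a+5)
        if s.any():print(n,a,s.sum(),np.percentile(u[s],[2,50,98]).round(1),z[s].mean().round(1))
    print("top",z.max(),u[z>z.max()-2].mean())
    # panel
    if n=="top":
        q=W[190:260,300:400].reshape(-1,3);u=q[:,:2]@U;v=q[:,:2]@V;k=(abs(v+217)<50)&(q[:,2]>70)&(q[:,2]<90)&(u<520)&(u>400)
        print("panel",np.percentile(u[k],[2,50,98]) if k.any() else None)
s=status.read_state();e=s["eef_pos"];print(s["clock"],e,e[:2]@U,e[:2]@V,s["force"])
E
```

```text
clock: 8.73
eef_pos: [491.8, -54.4, 268.9]
tool_rot: [-3.141, 0.002, -2.796]
force: [0.3, -0.5, -0.2]
width: -0.5
gripper_force: 0.0
clock: 8.98
eef_pos: [492.7, -54.6, 293.3]
tool_rot: [-3.14, 0.005, -2.796]
force: [-0.6, -0.5, -1.3]
width: 0.2
gripper_force: 0.0
top 100 21 [673.9 675.2 676.3] 102.1
top 115 23 [666.2 667.4 669. ] 117.2
top 130 24 [658.5 660.  661.1] 132.5
top 145 34 [651.1 652.7 654.5] 147.3
top 160 25 [643.5 645.3 646.6] 162.5
top 175 37 [636.  638.  639.4] 177.4
top 190 36 [628.9 630.3 631.9] 192.6
top 205 34 [621.5 623.  624.5] 207.3
top 220 37 [614.  615.5 617. ] 222.6
top 235 35 [606.5 607.9 609.5] 237.6
top 250 5 [600.  601.3 602. ] 250.6
top 252.102017371462 601.1147517866624
panel [497.13039364 501.97855305 506.67934887]
scene 100 74 [672.8 676.4 679.7] 102.6
scene 115 78 [666.4 669.2 672.5] 117.6
scene 130 76 [658.5 662.1 665.3] 132.3
scene 145 81 [651.2 654.3 657.6] 147.6
scene 160 84 [644.4 646.9 649.9] 162.3
scene 175 76 [636.8 639.8 642.9] 177.4
scene 190 84 [628.7 632.3 635.1] 192.5
scene 205 81 [621.1 624.3 627.8] 207.7
scene 220 81 [614.1 617.1 619.6] 222.6
scene 235 83 [607.6 609.9 612.8] 237.3
scene 250 34 [601.4 603.9 607.1] 250.9
top 253.0179027026204 604.6764619534445
9.0833 [490.87666965 -54.52053181 290.90199021] 444.59437689322607 -215.100518887697 [-0.04005408  0.11721115 -0.87196664]
```

View pics/scene3.png

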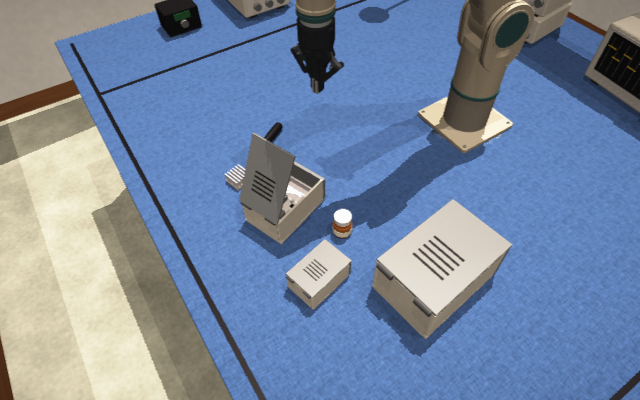

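The picture shows the tray home, with its panel flush at (310,175), the lid still up at (268,178), and the jar at (342,222) and heat sink at (236,177) in place. Next I go above the lid's free edge.

```bash
python3 -m handwheel '[{"delta_pos":[1.5,0.5,0],"yaw":0},{"delta_pos":[3,1.05,0],"yaw":0},{"delta_pos":[3,1.05,0],"yaw":0},{"delta_pos":[3,1.05,0],"yaw":0},{"delta_pos":[3,1.05,0],"yaw":0},{"delta_pos":[2.0,0.7,0],"yaw":0},{"delta_pos":[0.5,0.2,0],"yaw":0},{"delta_pos":[0,0,0],"yaw":0},{"delta_pos":[0,0,0],"yaw":0}]' -1
python3 -c "
from h import *
s=status.read_state();e=s['eef_pos'];print(e,e[:2]@U,e[:2]@V,s['force'])"
```

```text
clock: 9.83
eef_pos: [649.9, 1.0, 289.9]
tool_rot: [3.141, -0.004, -2.796]
force: [-0.1, 0.1, -0.3]
width: 0.0
gripper_force: 0.0
[649.90224187   0.99427104 289.91566807] 613.0299472214198 -215.79665515944046 [-0.10477233  0.14243118 -0.29184814]
```

```bash
python3 -m handwheel '[{"delta_pos":[0,0,-1],"yaw":0},{"delta_pos":[0,0,-1],"yaw":0},{"delta_pos":[0,0,-0.7],"yaw":0},{"delta_pos":[0,0,-0.4],"yaw":0},{"delta_pos":[0,0,-0.2],"yaw":0},{"delta_pos":[0,0,-0.2],"yaw":0},{"delta_pos":[0,0,-0.2],"yaw":0},{"delta_pos":[0,0,-0.2],"yaw":0},{"delta_pos":[0,0,0],"yaw":0}]' -1
python3 -m handwheel '[{"delta_pos":[0,0,-0.2],"yaw":0},{"delta_pos":[0,0,-0.2],"yaw":0},{"delta_pos":[0,0,-0.2],"yaw":0},{"delta_pos":[0,0,0],"yaw":0}]' -1
```

```text
clock: 10.58
eef_pos: [651.2, 1.5, 252.4]
tool_rot: [3.141, -0.001, -2.796]
force: [-0.5, -0.0, -0.4]
width: 0.1
gripper_force: 0.0
clock: 10.92
eef_pos: [651.0, 1.4, 246.1]
tool_rot: [3.141, -0.001, -2.796]
force: [0.0, 0.1, -1.0]
width: -0.0
gripper_force: 0.0
```

```bash
python3 -m handwheel '[{"delta_pos":[-0.2,-0.07,-0.1],"yaw":0},{"delta_pos":[-0.2,-0.07,-0.1],"yaw":0},{"delta_pos":[-0.2,-0.07,-0.1],"yaw":0},{"delta_pos":[-0.2,-0.07,-0.1],"yaw":0},{"delta_pos":[-0.2,-0.07,-0.1],"yaw":0}]' -1
python3 -m handwheel '[{"delta_pos":[-0.3,-0.11,-0.15],"yaw":0},{"delta_pos":[-0.3,-0.11,-0.15],"yaw":0},{"delta_pos":[-0.3,-0.11,-0.15],"yaw":0},{"delta_pos":[-0.3,-0.11,-0.15],"yaw":0},{"delta_pos":[-0.3,-0.11,-0.2],"yaw":0},{"delta_pos":[-0.3,-0.11,-0.2],"yaw":0},{"delta_pos":[-0.3,-0.11,-0.2],"yaw":0}]' -1
python3 - <<'E'
from h import *
s=status.read_state();e=s['eef_pos'];print(e,e[:2]@U,e[:2]@V,s['force'])
p=get_image("scene");cv2.imwrite("pics/s4.png",cv2.resize(p["color"][60:280,180:400,::-1],None,fx=2.7,fy=2.7))
E
```

```text
clock: 11.33
eef_pos: [641.3, -2.0, 241.6]
tool_rot: [3.141, -0.0, -2.796]
force: [0.8, 1.1, 0.2]
width: -0.2
gripper_force: 0.6
clock: 11.92
eef_pos: [620.0, -9.8, 229.4]
tool_rot: [3.141, -0.001, -2.796]
force: [0.4, 0.7, 0.2]
width: -0.1
gripper_force: 0.5
[619.97083644  -9.84295437 229.4298354 ] 581.1979003138865 -216.0317626138588 [0.38553744 0.65622564 0.24179956]
```

View pics/s4.png

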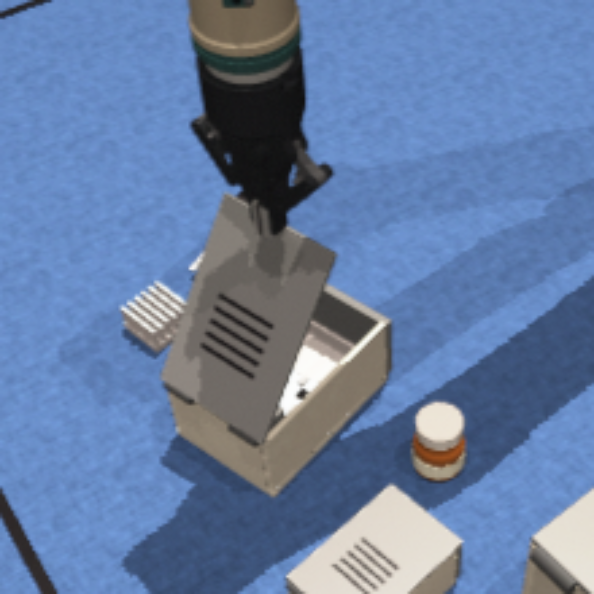

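The picture shows the fingertip at (268,222) on the lid's outer surface near the free edge, and the lid is coming down. I continue along the arc.

```bash
python3 -m handwheel '[{"delta_pos":[-0.24,-0.08,-0.23],"yaw":0},{"delta_pos":[-0.24,-0.08,-0.23],"yaw":0},{"delta_pos":[-0.24,-0.08,-0.23],"yaw":0},{"delta_pos":[-0.24,-0.08,-0.23],"yaw":0},{"delta_pos":[-0.24,-0.08,-0.23],"yaw":0},{"delta_pos":[-0.24,-0.08,-0.23],"yaw":0},{"delta_pos":[-0.24,-0.09,-0.24],"yaw":0},{"delta_pos":[-0.24,-0.09,-0.24],"yaw":0},{"delta_pos":[-0.24,-0.09,-0.24],"yaw":0},{"delta_pos":[-0.24,-0.09,-0.24],"yaw":0}]' -1
python3 -m handwheel '[{"delta_pos":[-0.2,-0.07,-0.29],"yaw":0},{"delta_pos":[-0.2,-0.07,-0.29],"yaw":0},{"delta_pos":[-0.2,-0.07,-0.29],"yaw":0},{"delta_pos":[-0.2,-0.07,-0.29],"yaw":0},{"delta_pos":[-0.2,-0.07,-0.29],"yaw":0},{"delta_pos":[-0.2,-0.07,-0.29],"yaw":0},{"delta_pos":[-0.2,-0.07,-0.29],"yaw":0},{"delta_pos":[-0.2,-0.07,-0.29],"yaw":0},{"delta_pos":[-0.2,-0.07,-0.29],"yaw":0},{"delta_pos":[-0.2,-0.07,-0.29],"yaw":0}]' -1
python3 -c "
from h import *
s=status.read_state();e=s['eef_pos'];print(e,e[:2]@U,e[:2]@V,s['force'])"
```

```text
clock: 12.8
eef_pos: [596.3, -18.1, 205.9]
tool_rot: [3.141, -0.0, -2.796]
force: [1.1, -0.3, 0.3]
width: -0.1
gripper_force: 0.5
clock: 13.63
eef_pos: [576.5, -25.0, 177.0]
tool_rot: [3.141, 0.0, -2.796]
force: [1.1, 0.6, 1.0]
width: -0.0
gripper_force: 0.4
[576.5056041  -25.03291801 176.96831971] 535.155192933153 -215.85707775726834 [1.13865778 0.62367177 0.99236056]
```

```bash
python3 -m handwheel '[{"delta_pos":[-0.14,-0.05,-0.32],"yaw":0},{"delta_pos":[-0.14,-0.05,-0.32],"yaw":0},{"delta_pos":[-0.14,-0.05,-0.32],"yaw":0},{"delta_pos":[-0.14,-0.05,-0.32],"yaw":0},{"delta_pos":[-0.14,-0.05,-0.32],"yaw":0},{"delta_pos":[-0.14,-0.05,-0.32],"yaw":0},{"delta_pos":[-0.14,-0.05,-0.32],"yaw":0},{"delta_pos":[-0.14,-0.05,-0.32],"yaw":0},{"delta_pos":[-0.14,-0.05,-0.32],"yaw":0},{"delta_pos":[-0.14,-0.05,-0.32],"yaw":0}]' -1
python3 -m handwheel '[{"delta_pos":[-0.07,-0.03,-0.35],"yaw":0},{"delta_pos":[-0.07,-0.03,-0.35],"yaw":0},{"delta_pos":[-0.07,-0.03,-0.35],"yaw":0},{"delta_pos":[-0.07,-0.03,-0.35],"yaw":0},{"delta_pos":[-0.07,-0.03,-0.35],"yaw":0},{"delta_pos":[-0.07,-0.03,-0.35],"yaw":0},{"delta_pos":[-0.07,-0.03,-0.3],"yaw":0},{"delta_pos":[-0.07,-0.03,-0.3],"yaw":0},{"delta_pos":[-0.07,-0.03,-0.25],"yaw":0},{"delta_pos":[-0.07,-0.03,-0.2],"yaw":0}]' -1
python3 -m handwheel '[{"delta_pos":[0,0,-0.2],"yaw":0},{"delta_pos":[0,0,-0.2],"yaw":0},{"delta_pos":[0,0,-0.15],"yaw":0},{"delta_pos":[0,0,-0.15],"yaw":0},{"delta_pos":[0,0,-0.15],"yaw":0},{"delta_pos":[0,0,-0.15],"yaw":0},{"delta_pos":[0,0,-0.15],"yaw":0},{"delta_pos":[0,0,-0.1],"yaw":0},{"delta_pos":[0,0,-0.1],"yaw":0},{"delta_pos":[0,0,0],"yaw":0}]' -1
python3 -c "
from h import *
s=status.read_state();e=s['eef_pos'];print(e,e[:2]@U,e[:2]@V,s['force'])"
```

```text
clock: 14.47
eef_pos: [562.6, -30.1, 145.0]
tool_rot: [3.141, 0.0, -2.796]
force: [0.1, -0.4, 0.7]
width: -0.0
gripper_force: 0.4
clock: 15.3
eef_pos: [555.6, -33.0, 113.5]
tool_rot: [3.141, 0.0, -2.796]
force: [0.4, -0.1, 1.1]
width: -0.0
gripper_force: 0.3
clock: 16.13
eef_pos: [555.3, -33.2, 100.0]
tool_rot: [3.141, -0.001, -2.796]
force: [0.3, -0.2, -0.2]
width: 0.1
gripper_force: 0.0
[555.32578803 -33.15646785 100.02858666] 512.4787235071029 -216.45239699501178 [ 0.33144373 -0.23638329 -0.16117156]
```

```bash
python3 -m handwheel '[{"delta_pos":[0,0,-0.1],"yaw":0},{"delta_pos":[0,0,-0.1],"yaw":0},{"delta_pos":[0,0,-0.1],"yaw":0},{"delta_pos":[0,0,-0.1],"yaw":0},{"delta_pos":[0,0,-0.1],"yaw":0},{"delta_pos":[0,0,-0.1],"yaw":0}]' -1
python3 -m handwheel '[{"delta_pos":[0,0,-0.1],"yaw":0},{"delta_pos":[0,0,-0.1],"yaw":0},{"delta_pos":[0,0,-0.05],"yaw":0},{"delta_pos":[0,0,0],"yaw":0}]' -1
```

```text
clock: 16.63
eef_pos: [555.2, -33.2, 94.1]
tool_rot: [3.141, -0.001, -2.796]
force: [0.5, -0.7, 0.8]
width: 0.1
gripper_force: 0.3
clock: 16.97
eef_pos: [555.4, -33.1, 91.6]
tool_rot: [3.141, -0.0, -2.796]
force: [0.6, 0.5, 0.3]
width: -0.4
gripper_force: 0.0
```

```bash
python3 -m handwheel '[{"delta_pos":[0,0,-0.05],"yaw":0},{"delta_pos":[0,0,-0.05],"yaw":0},{"delta_pos":[0,0,0],"yaw":0}]' -1
python3 -m handwheel '[{"delta_pos":[0,0,-0.05],"yaw":0},{"delta_pos":[0,0,-0.05],"yaw":0},{"delta_pos":[0,0,0],"yaw":0}]' -1
```

```text
clock: 17.22
eef_pos: [555.5, -33.1, 91.5]
tool_rot: [-3.142, 0.0, -2.796]
force: [-1.3, -0.2, 7.3]
width: -0.2
gripper_force: 3.8
clock: 17.47
eef_pos: [555.5, -33.1, 91.4]
tool_rot: [-3.141, 0.0, -2.796]
force: [-3.9, -0.1, 14.7]
width: 0.4
gripper_force: 7.6
```

The lid is at its stop: z is 91.4 mm and the force has risen to 15 N. I lift off, move clear and check.

```bash
python3 -m handwheel '[{"delta_pos":[0,0,0.2],"yaw":0},{"delta_pos":[0,0,0.5],"yaw":0},{"delta_pos":[0,0,1.5],"yaw":0},{"delta_pos":[0,0,3],"yaw":0},{"delta_pos":[0,0,3],"yaw":0},{"delta_pos":[0,0,3],"yaw":0},{"delta_pos":[-2,-0.7,2],"yaw":0},{"delta_pos":[-3,-1,0],"yaw":0},{"delta_pos":[-2,-0.7,0],"yaw":0},{"delta_pos":[0,0,0],"yaw":0}]' -1
python3 - <<'E'
from h import *
P={n:get_image(n) for n in("top","scene")}
W=pts(P["top"]);q=W[110:270,280:420].reshape(-1,3);u=q[:,:2]@U;v=q[:,:2]@V
for a in range(480,700,20):
    k=(u>a)&(u<a+20)&(abs(v+217)<50)&(q[:,2]<130);print(a,k.sum(),np.nanmedian(q[k,2]) if k.any() else None)
W=pts(P["scene"]);q=W[100:270,200:380].reshape(-1,3);u=q[:,:2]@U;v=q[:,:2]@V
print("scene");[print(a,np.nanmedian(q[(u>a)&(u<a+20)&(abs(v+217)<50),2])) for a in range(500,680,20)]
cv2.imwrite("pics/fin.png",np.hstack([cv2.resize(P[n]["color"][y:y+200,x:x+200,::-1],(400,400)) for n,x,y in(("top",250,100),("scene",190,90))]))
s=status.read_state();print(s["clock"],s["eef_pos"],s["force"])
E
```

```text
clock: 18.3
eef_pos: [480.7, -59.1, 222.0]
tool_rot: [3.141, -0.005, -2.799]
force: [-0.2, 0.7, -0.2]
width: 0.2
gripper_force: 0.0
480 294 -0.024941747311572726
500 331 90.8416756490717
520 329 90.72321003823708
540 327 90.8946899001752
560 327 91.0058803499777
580 326 90.93324016311755
600 324 91.03276344611959
620 322 90.93187310167946
640 322 91.07729899858379
660 294 90.82459135377593
680 54 1.7621284072395724
scene
500 92.52130077126799
520 92.39445463500624
540 92.3146785080246
560 92.49263639576748
580 92.4457134070044
600 92.50932614369611
620 92.56676332615689
640 92.48360762753856
660 62.70215132631324
18.4 [485.26437693 -57.40335211 222.15377844] [ 0.68331252 -0.15616773 -0.21030287]
```

View pics/fin.png

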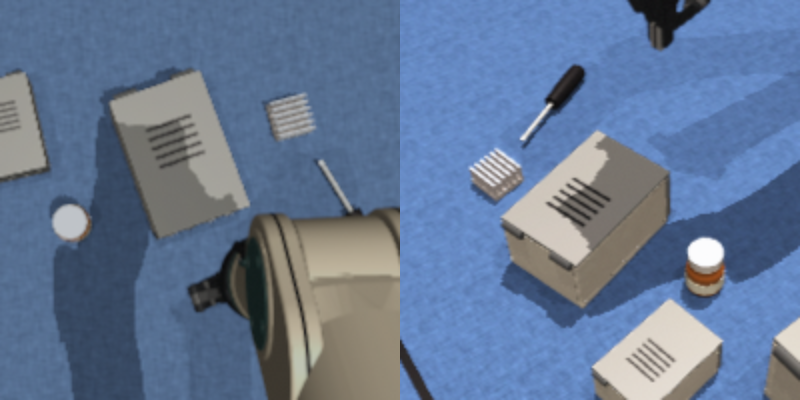

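The picture shows the lid level and shut at about (180,155), with its height flat at about 91 mm. No tray protrudes, the jar, heat sink and screwdriver are in place, and the gripper is clear.

```bash
python3 -c "
from cell import ctrl
print(ctrl.finish_job())"
```

```text
the job is handed in; nothing more can be done
None
```

The tray was pushed fully home first, then the lid was pushed gently shut, with the jar, heat sink and screwdriver left in place and the board not touched by the fingers; the job is handed in.

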